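# Find the flush release on a bread bin and press it open

## Task

Open the bread bin: with your fingertips, feel along the flat cream deck in front of its wooden lid for the hidden push plate set into it, press the plate down until the catch lets go and the sprung lid swings fully up by itself, then take your hand away. Do not bear hard on the bin or force the lid, and leave the tongs, the grater and the covered butter dish where they are.

Things in the scene. Friction and masses are not known exactly. Their poses are not given: they have to be found in the camera images.
- bin: bread bin of cream enamelled steel, fixed to the counter, 260 (x) by 400 (y) by 160 mm high. Origin: centre of its underside, on the counter; z up, its front faces its own -x (towards the robot). On top, 160 mm above the origin: a flat rigid cream deck from x = -130 to -40 mm, 400 mm wide; behind it, x = -38 to +120 mm, the wooden lid, standing 4 mm above the deck
- deck (a point): point on the deck's surface, on the line along y that the push plate lies on (bin x = -88 mm, y = 0), axes as the bin's. The plate, 44 (x) by 56 mm (y), is the same cream steel, its face 2 mm below the deck with a 2 mm gap all round. Its centre is on this line, but its y differs from bin to bin, anywhere from -55 to +55 mm: find it by touch or by eye
- release (a joint): travel of the push plate in m: 0 = up, grows as it is pressed straight down, 0.007 = stop. It is sprung: it begins to move at about 2 N, the catch lets go at about 0.0045 (4 N; press on to the stop to be sure), and 5 N holds it at the stop; it springs back up when let go
- lid (a joint): angle in rad of the lid (a wooden board 158 by 396 by 12 mm) about the hinge along the bin's rear top edge: 0 = shut and caught, 1.3 = fully open, nearly upright, its front edge swung up and back. Once the catch lets go a weak spring raises it to 1.3 in 1 to 3 s and keeps it there
- tongs: stainless tongs, 240 mm long, 24 mm high, lying on the counter along the left (+y) side of the bin, tips away from the robot. Origin: about mid-length, at counter height; x runs from the joined end to the open tips
- grater: orange plastic box grater, 105 by 90 by 185 mm high with its handle, standing to the left (+y) of the bin and the tongs. Origin: centre of its foot
- butter_dish: white ceramic butter dish, 100 by 170 by 16 mm, on a wooden turntable (230 mm across, 28 mm high, does not turn) to the right (-y) of the bin. Origin: centre of its underside
- butter_lid: white ceramic lid of the butter dish, 78 by 148 by 76 mm high with its knob, sitting in the dish. Origin: centre of its underside

How it is judged:
On the way, in this order (a step that is already met when the one before it is completed fails the run):
1. the push plate is pressed down (value of joint release above 0.0035 m), for 0.02 s.
2. the lid has swung up (value of joint lid above 1.15 rad), for 0.2 s.
At the end, for the whole second after the job is handed in: the lid stands open and still (at least 1.15 of its 1.3 rad), the push plate has sprung back up (within 2 mm), and the tongs, grater, butter dish and its lid are within 30 mm of where they were (value of joint lid above 1.15 rad and velocity of joint lid below 0.1 rad/s and value of joint release below 0.002 m and distance of each of tongs, grater, butter_dish, butter_lid from where it was at the start of the episode below 0.03 m); the robot touches nothing.
It fails at once if the fingers bear on something with more than 60 N (contact force between the fingers and anything else above 60 N).
It fails at once if the lid is forced: once it is ajar the robot bears on it or on the bin's body with more than 15 N (value of joint lid above 0.1 rad and contact force between the arm and bin above 15 N).
It fails at once if a bystander is lifted or shifted by more than 30 mm (distance of any of tongs, grater, butter_dish, butter_lid from where it was at the start of the episode above 0.03 m).
It also fails if it takes over 38 s, if anything falls off the work surface, if the arm or the gripper's body presses on something with over 40 N, if the wrist force passes 120 N, or if a joint passes its speed limit or range.

## Robot

A 7-joint arm with a two-finger parallel gripper is mounted at the origin on the work surface. World frame = base frame: x ahead of the robot, y to its left, z up, the work surface at z = 0. Lengths are in m, angles in rad, forces in N, time in s.
With the tool pointing down it reaches from about 0.425 to 0.95 m from the base axis. Payload 4.7 kg.
Tool frame: the origin (TCP) lies on the centre line of the jaws, within the pads' length; the fingertips stand robot.nose_length ahead of it and the grasp point (between the pads) lies 8 mm behind it (robot.nose_length is the distance from the TCP to the fingertips, in m); z points along the fingers, x is the direction in which the jaws open and shut, and the axes are right-handed (so a half turn about z gives the same grasp; the last joint's range is limited). The gripper opens to 85 mm and grips with 20 to 120 N. Pads are 22 mm wide; open, the fingers measure 114 mm over their backs; the gripper's body (76 mm by 85 mm) begins 54 mm behind the grasp point. The pads swing forward as they close: fully open they stand 13 mm farther back than shut.
Start: joints at [1.208, 0.469, -0.049, 1.532, 0.024, 1.141, -0.082], TCP at [0.221, -0.638, 0.242] pointing down, gripper open.
Joint ranges: [-2.59, 2.59], [-0.33, 1.99], [-1.39, 1.29], [0.1, 2.45], [-1.04, 4.18], [0.21, 1.99], [-2.66, 2.66]. Speed limits (rad/s): [2.57, 2.57, 3.14, 3.14, 3.14, 3.14, 3.14].

## Interface

Orientations are given as [roll, pitch, yaw] about the fixed x, y, z axes, in that order (R = Rz(yaw) Ry(pitch) Rx(roll)).
In Python, from plant import robot gives the robot as it stands. Calls block until the motion is done:
- robot.goto(position, orientation): joint-space move of the TCP to a pose.
- robot.move_straight(position, vel=0.15, attitude=None, contact_N=None): straight line of the TCP; attitude=None keeps the orientation; vel is the mean speed in m/s. With contact_N (N) it stops when the force on the tool has changed by that much, and returns True; else False.
- robot.move_joints(angles): joint-space move.
- robot.grip(opening, strength=None): opening from 0.0 (shut) to 1.0 (fully open); strength is the grip in N (None keeps the last); returns when the fingers have stopped.
- robot.sleep(seconds).
- robot.inverse_kinematics(position, orientation): joint angles nearest the present ones, or None.
- robot.sense(): the state.
- robot.grab_frame(name): name is "side" or "top" or "wrist"; returns a dict with "image" (420x560x3 uint8, red, green, blue), "range_z" (420x560 float32, m along the optical axis (not along the pixel's ray), 0 where there is no reading), "fx", "fy", "cx", "cy" (pixels), "dist_coeffs" ([k1, k2, p1, p2, k3] as OpenCV has them; the pictures are not rectified), "R" (3x3) and "t" (3): a world point X has camera coordinates R X + t. Camera axes: x right, y down, z forward; pixel columns grow to the right and rows downward; lengths in m; the calibration is good to about 2 mm. A picture is of the moment at which its call begins.
A pose or a line that the arm cannot do raises robot.IKError and nothing moves.
- robot.close_job(): hands the job in, once; it reports no verdict.
The state is a dict: "t": time; "joint_pos": joint angles; "joint_velocities": joint speeds; "effort": joint torques, N m; "tcp_pos": TCP position; "tcp_rot": TCP orientation; "wrist_force": force on the tool from outside, world axes, zero at the start; "torque": the same for the moment, N m; "opening": opening from 0.0 (shut) to 1.0 (fully open).
Only numpy, scipy, OpenCV 4.12 (cv2) and the standard library are available. Lean on these libraries where they do the work, as an engineer would, in place of code of your own. Each camera call takes 0.05 s, during which the arm holds its last target.

## Working session

There is one attempt and no reset: what is moved stays moved. The work goes in short steps, each a Python script; the robot and the scene stay as the last script left them, time stands still between calls to the robot, and variables do not carry over. Pictures are saved under pics/ and viewed, and the job is handed in when it is done.

```bash
mkdir -p pics; ls; python3 - <<'E'
from plant import robot
import cv2,numpy as np
s=robot.sense();print(s['t'],s['tcp_pos'],s['tcp_rot'],robot.nose_length,s['opening'])
for n in("top","side"):
    f=robot.grab_frame(n);cv2.imwrite(f"pics/{n}0.png",f["image"][:,:,::-1])
    np.savez(f"{n}0.npz",**{k:np.array(v) for k,v in f.items()})
    print(n,f["fx"],f["cx"],f["cy"],f["dist_coeffs"],np.round(f["R"],3).tolist(),f["t"])
E
```

```text
pics
0.0 [ 0.2209935  -0.63720545  0.24126212] [ 3.14153690e+00  1.93388434e-03 -1.23698965e+00] 0.011 1.0004804931048514
top 383.79642046078845 275.7405320523098 210.20728027724928 [0.02637173 0.         0.         0.         0.        ] [[-0.028, -0.999, -0.041], [-0.982, 0.035, -0.187], [0.189, 0.035, -0.981]] [0.07799983 0.57885652 1.01311806]
side 535.8253369967331 282.04607505978305 216.57947201070462 [-0.14562768  0.          0.          0.          0.        ] [[-0.993, 0.117, 0.005], [0.109, 0.942, -0.316], [-0.041, -0.313, -0.949]] [ 0.55226094 -0.05460891  1.78600517]
```

View pics/top0.png

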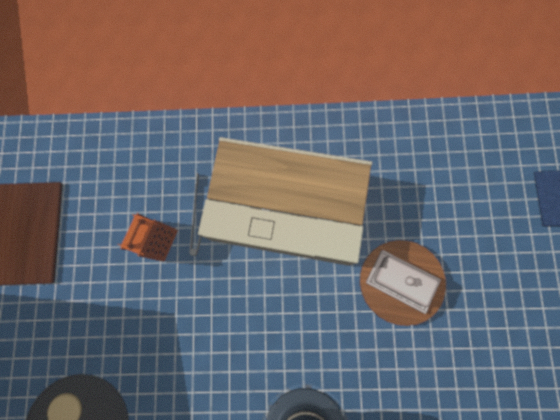

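View pics/side0.png

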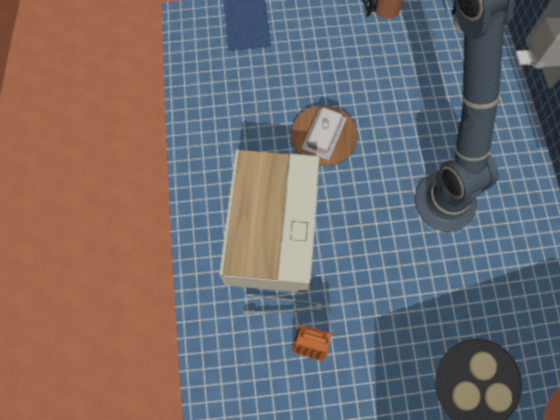

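The plate outline shows in both views: top at about (261,228), side at about (299,231). Next I'll measure the plate and the deck corners on the z = 0.16 plane.

```bash
cat > h.py <<'E'
import cv2,numpy as np
def ray2plane(f,px,z):
    K=np.array([[f['fx'],0,f['cx']],[0,f['fy'],f['cy']],[0,0,1.]],float)
    u=cv2.undistortPoints(np.array(px,float).reshape(-1,1,2),K,np.array(f['dist_coeffs'],float)).reshape(-1,2)
    d=np.c_[u,np.ones(len(u))]@f['R']; c=-f['R'].T@f['t']
    return c+d*((z-c[2])/d[:,2])[:,None]
def cloud(f):
    h,w=f['range_z'].shape; v,u=np.mgrid[:h,:w]
    K=np.array([[f['fx'],0,f['cx']],[0,f['fy'],f['cy']],[0,0,1.]],float)
    n=cv2.undistortPoints(np.c_[u.ravel(),v.ravel()].astype(float).reshape(-1,1,2),K,np.array(f['dist_coeffs'],float)).reshape(-1,2)
    Z=f['range_z'].ravel()
    P=(np.c_[n*Z[:,None],Z]-f['t'])@f['R']; P[Z==0]=np.nan
    return P.reshape(h,w,3)
E
python3 - <<'E'
from h import *
for n in("top","side"):
    f=dict(np.load(n+"0.npz")); P=cloud(f)
    hsv=cv2.cvtColor(f['image'],cv2.COLOR_RGB2HSV)
    cream=cv2.inRange(hsv,(15,15,120),(45,95,255))
    hm=(np.abs(P[...,2]-.16)<.012)
    m=(cream>0)&hm
    m=cv2.morphologyEx(m.astype(np.uint8),cv2.MORPH_OPEN,np.ones((3,3)))
    nl,l,st,_=cv2.connectedComponentsWithStats(m); k=1+st[1:,4].argmax()
    mm=(l==k).astype(np.uint8); print(n,st[1:].tolist(),'z med',np.nanmedian(P[...,2][mm>0]))
    c=max(cv2.findContours(mm,cv2.RETR_EXTERNAL,cv2.CHAIN_APPROX_NONE)[0],key=cv2.contourArea)
    W=ray2plane(f,c.reshape(-1,2),.16)
    r=cv2.minAreaRect((W[:,:2]*1000).astype(np.float32));print('deck rect mm',r, cv2.boxPoints(r).tolist())
    # dark outline inside deck
    g=cv2.cvtColor(f['image'],cv2.COLOR_RGB2GRAY)
    hull=cv2.fillConvexPoly(np.zeros_like(mm),cv2.convexHull(c),1); hull=cv2.erode(hull,np.ones((9,9)))
    bh=cv2.morphologyEx(g,cv2.MORPH_BLACKHAT,np.ones((7,7)))
    d=((bh>10)&(hull>0)).astype(np.uint8); nl,l,st,_=cv2.connectedComponentsWithStats(d,connectivity=8)
    print(st[1:].tolist()); k=1+st[1:,4].argmax(); v,u=np.where(l==k)
    W=ray2plane(f,np.c_[u,v],.159)
    r=cv2.minAreaRect((W[:,:2]*1000).astype(np.float32));print('plate mm',r)
    x,y,w,h=cv2.boundingRect(c); im=f['image'][y-30:y+h+30,x-40:x+w+40,::-1].copy()
    im[d[y-30:y+h+30,x-40:x+w+40]>0]=(0,0,255)
    cv2.imwrite(f"pics/{n}_det.png",cv2.resize(im,None,fx=2.5,fy=2.5))
E
```

```text
top [[220, 138, 22, 7, 91], [243, 142, 32, 8, 130], [276, 147, 95, 19, 394], [199, 200, 163, 63, 5791]] z med 0.15955576278366687
deck rect mm ((508.67291259765625, 49.213043212890625), (399.2249755859375, 92.66260528564453), 78.00918579101562) [[421.8820495605469, -136.4185333251953], [512.5228271484375, -155.6696319580078], [595.4637451171875, 234.84461975097656], [504.822998046875, 254.09571838378906]]
[[247, 216, 29, 25, 275]]
plate mm ((517.8299560546875, 94.2681884765625), (66.13754272460938, 54.90925979614258), 78.93785095214844)
side [[220, 150, 98, 134, 10514]] z med 0.16261622435955012
deck rect mm ((594.492919921875, 32.425811767578125), (402.955078125, 258.56341552734375), 77.94621276855469) [[425.9870910644531, -137.61167907714844], [678.8496704101562, -191.60743713378906], [762.998779296875, 202.4633026123047], [510.13616943359375, 256.45904541015625]]
[[239, 155, 2, 9, 9], [274, 157, 1, 1, 1], [273, 159, 1, 2, 2], [281, 158, 8, 66, 134], [272, 162, 2, 3, 3], [238, 165, 2, 3, 4], [272, 166, 1, 1, 1], [270, 168, 3, 6, 7], [237, 172, 1, 1, 1], [270, 176, 1, 2, 2], [270, 179, 1, 1, 1], [268, 181, 3, 8, 11], [267, 190, 3, 4, 6], [267, 195, 2, 2, 4], [266, 201, 1, 2, 2], [266, 204, 2, 2, 2], [265, 211, 2, 1, 2], [237, 214, 6, 11, 25], [289, 220, 20, 22, 153], [281, 225, 2, 5, 7], [237, 226, 1, 1, 1], [280, 234, 2, 9, 14], [273, 247, 1, 1, 1], [279, 247, 1, 3, 3], [278, 258, 1, 1, 1], [245, 260, 1, 1, 1], [278, 260, 1, 1, 1], [277, 269, 1, 1, 1]]
plate mm ((518.7671508789062, 95.11134338378906), (63.82309341430664, 53.154598236083984), 77.91117858886719)
```

Both views agree to about 1 mm: the plate is at (518.3, 94.7) mm, the deck is 400 × 92 mm and the yaw is −12°. In the bin frame, plate y is about +46 mm, which is within its range, and x is about −85 (nominal −88). Next I'll move above it with the fingers shut and the jaws along bin y.

```bash
python3 - <<'E'
from plant import robot
import cv2,numpy as np
robot.grip(0.0)
p=[.5175,.0948]
j0=robot.sense()['joint_pos']
opts=[]
for yaw in np.deg2rad([78,-102]):
    q=robot.inverse_kinematics([*p,.32],[np.pi,0,yaw])
    print(yaw,None if q is None else np.round(q,2))
    if q is not None: opts.append((np.abs(np.array(q)-j0).max(),yaw))
yaw=min(opts)[1]
t=robot.sense()['tcp_pos']
robot.move_straight([t[0],t[1],.34])
robot.goto([*p,.32],[np.pi,0,yaw])
robot.move_straight([*p,.215])
s=robot.sense();print(s['t'],s['tcp_pos'],s['tcp_rot'],s['wrist_force'],s['opening'])
for n in("top","wrist"):
    f=robot.grab_frame(n);cv2.imwrite(f"pics/{n}1.png",f["image"][:,:,::-1])
E
```

```text
1.361356816555577 [ 0.6   0.33 -1.07  1.74  0.3   1.26  0.82]
-1.7802358370342162 [ 0.42  0.25 -0.82  1.75  0.2   1.23 -2.23]
5.3 [0.51811786 0.09517168 0.21582596] [ 3.14023234e+00 -8.30142094e-04  1.36139602e+00] [ 0.418993   -0.55751539  0.48108865] 9.076694855421147e-05
```

View pics/wrist1.png

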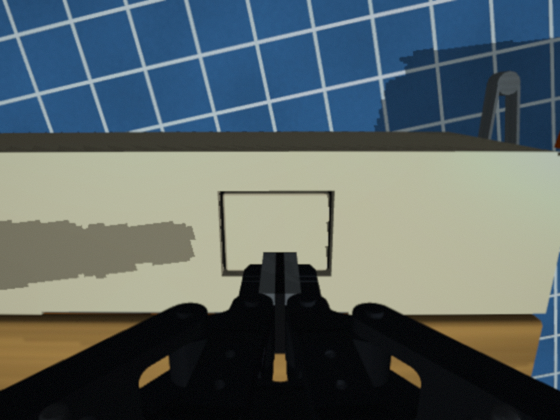

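View pics/top1.png

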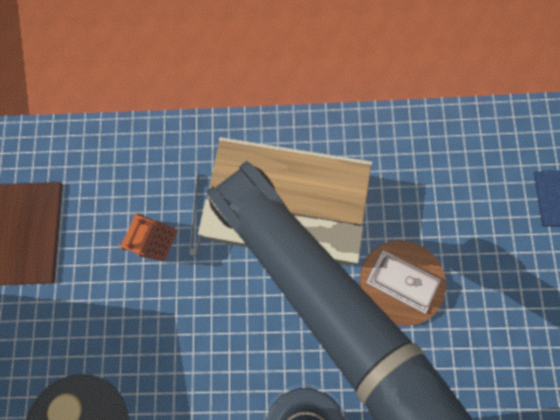

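Wrist view: the plate spans columns 220–333 and rows 190–273, with the fingertips centred on it sideways at (280,255). I'll check the plate centre with the wrist calibration, then touch it.

```bash
python3 - <<'E'
from plant import robot
from h import *
f=robot.grab_frame("wrist")
W=ray2plane(f,[[221,191],[333,191],[330,274],[222,273]],.16)
print(np.round(W,4),W.mean(0))
s=robot.sense();p=s['tcp_pos'];f0=s['wrist_force']
hit=robot.move_straight([.518,.0948,.162],vel=.03,contact_N=2)
s=robot.sense();print(hit,s['t'],s['tcp_pos'],s['tcp_pos'][2]-robot.nose_length,s['wrist_force']-f0)
E
```

```text
[[0.4883 0.0706 0.16  ]
 [0.5002 0.1264 0.16  ]
 [0.5454 0.1169 0.16  ]
 [0.5327 0.0598 0.16  ]] [0.51664495 0.09342888 0.16      ]
True 6.8583 [0.51787253 0.09472989 0.16728088] 0.15628088388218986 [1.27844055 1.30340949 1.72894114]
```

The wrist view gives (0.5166, 0.0934) and a size of 57 × 46 mm, so it agrees. Contact came with the fingertips at z ≈ 0.156, below deck level, so they are on the recessed plate. Now I'll press it gently in small steps.

```bash
python3 - <<'E'
from plant import robot
import numpy as np
f0=robot.sense()['wrist_force'][2]
for i in range(14):
    t=robot.sense()['tcp_pos']
    z=.1665-.001*i
    hit=robot.move_straight([.518,.0948,z],vel=.02,contact_N=5)
    s=robot.sense();F=s['wrist_force'][2]
    print(round(s['t'],2),round(s['tcp_pos'][2],4),np.round(s['wrist_force'],2),hit)
    if F-f0>5 : break
robot.move_straight([.518,.0948,.21],vel=.15)
s=robot.sense();print(s['t'],s['tcp_pos'],s['wrist_force'])
robot.move_straight([.518-.10,.0948+.02,.30],vel=.2)
E
```

```text
7.11 0.1666 [-0.68 -0.44  2.72] False
7.36 0.1655 [-0.38  0.82  2.59] False
7.61 0.1645 [-0.92 -0.74  3.12] False
7.86 0.1635 [-1.07  0.62  4.01] False
8.11 0.1625 [-2.15 -0.78  4.89] False
8.36 0.1621 [-3.34 -1.08  8.28] False
8.8333 [0.5178728  0.09441912 0.20942461] [-0.18194647 -0.16084292 -1.10070227]
```

```bash
python3 - <<'E'
from plant import robot
from h import *
s=robot.sense();print(s['t'],s['tcp_pos'],s['wrist_force'])
for n in("top","side"):
    f=robot.grab_frame(n);cv2.imwrite(f"pics/{n}2.png",f["image"][:,:,::-1])
E
```

```text
9.6667 [0.41808349 0.11402748 0.2993029 ] [-0.36715138 -0.22539592  0.25573481]
```

View pics/side2.png

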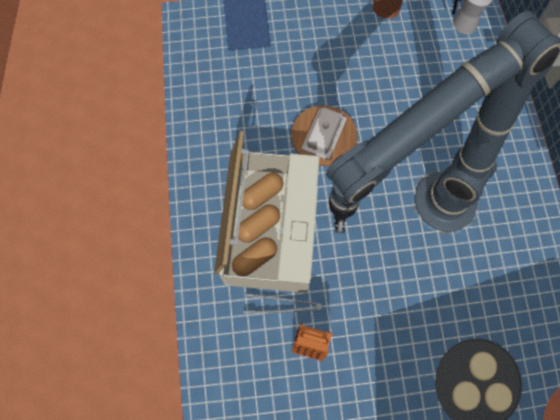

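View pics/top2.png

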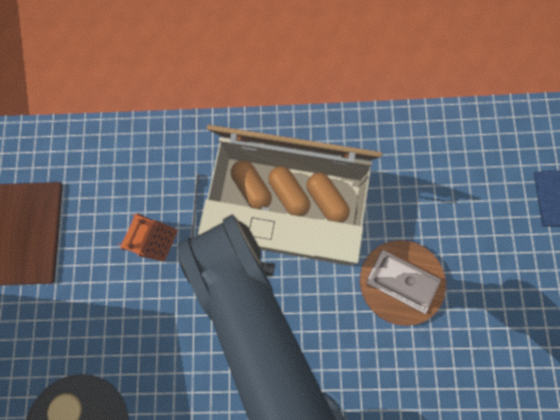

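The lid stands open in both views: side at about (232,205), top at about (295,142). The bystanders haven't moved and the hand is clear. I'll wait for the lid to settle, then measure its angle and check that it's still.

```bash
python3 - <<'E'
from plant import robot
from h import *
robot.sleep(2.0)
prev=None
for n in range(2):
    f=robot.grab_frame("side");P=cloud(f)
    c,s=np.cos(np.deg2rad(-12)),np.sin(np.deg2rad(-12))
    d=np.array([c,s]);  # bin x dir
    hinge=np.array([.5175,.0942])+d*(.120+.088)
    Q=P.reshape(-1,3); bx=(Q[:,:2]-hinge)@d; by=(Q[:,:2]-hinge)@np.array([-s,c])
    m=(Q[:,2]>.19)&(np.abs(bx)<.12)&(by>-.2)&(by<.12)
    k=np.polyfit(Q[m,2],bx[m],1); print(m.sum(),'angle',np.arctan2(1,-k[0]),'top z',np.percentile(Q[m,2],99))
    if prev is not None: print('mean img diff',np.abs(prev.astype(int)-f['image']).mean())
    prev=f['image']; robot.sleep(.5)
f0=dict(np.load("side0.npz"))
df=np.abs(f0['image'].astype(int)-f['image']).max(2)
for nm,(x,y,w,h) in dict(butter=(300,105,48,55),tongs=(243,292,80,20),grater=(290,322,42,40),plate=(287,217,24,27)).items(): print(nm,np.median(df[y:y+h,x:x+w]))
s=robot.sense();print(s['t'],s['wrist_force']);robot.close_job()
E
```

```text
1341 angle 1.1680070786534438 top z 0.30128755573994914
1345 angle 1.1669864320144758 top z 0.30115364528230065
mean img diff 1.7191213151927438
butter 7.0
tongs 5.0
grater 5.0
plate 6.0
12.8667 [ 0.43875031  0.22866627 -0.17385257]
the job is handed in; nothing more can be done
```

The bread bin is open: I pressed the push plate until the catch let go, the lid swung up by itself, and I backed the hand away. The job was handed in at about 12.9 s, but no verdict is reported, so whether it passed is unconfirmed.

- **Finding the plate:** I found it by eye rather than by feeling along the deck, at about (0.518, 0.095), or bin y ≈ +46 mm. The top, side and wrist views agreed to within 2 mm. First touch came with the fingertips at z ≈ 0.156, below deck level, so they were on the plate.
- **Pressing:** I pressed with shut fingers in 1 mm steps. The wrist force rose slowly, then jumped to 8.3 N at the stop, and I lifted straight off and drew back.
- **Lid angle:** A fit to noisy side-camera depth read about 1.17 rad, only just above the 1.15 limit and below the nominal 1.3. I think the fit reads low, because the board is seen nearly edge-on, but I did not resolve the difference.
- **Lid stillness:** Two readings about half a second apart matched to 0.001 rad, so the lid was still.
- **Everything else:** The image regions of the tongs, grater, butter dish and plate matched the starting picture, apart from noise-level differences. That would not clearly show a 2 mm change in plate height. The wrist force was about 0, so the robot was touching nothing.

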